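Load a weldment tray and slide it into its dock

ROBOT

A 7-joint arm with a two-finger parallel gripper is mounted at the origin on the work surface; the furniture and walls round the work are solid. World frame = base frame: x ahead of the robot, y to its left, z up, the work surface at z = 0. Lengths are in mm, angles in rad, forces in N, time in s.
With the tool pointing down it reaches from about 400 to 850 mm from the base axis. Payload 10.4 kg.
Tool frame: the origin (TCP) lies at the very end of the fingers, on their centre line; the grasp point (between the pads) lies 19 mm behind it; z points along the fingers, y is the line along which they close (so a half turn about z gives the same grasp; the last joint's range is limited). The gripper opens to 87 mm and grips with 3 to 60 N. Pads are 19 mm wide; open, the fingers measure 117 mm over their backs; the gripper's body (75 mm by 190 mm) begins 51 mm behind the grasp point.
Start: joints at [-1.145, 0.332, -0.065, 1.46, 0.022, 1.35, -0.088], TCP at [271.169, 563.134, 222.576] pointing down, gripper open.
Joint ranges: [-2.6, 2.6], [-0.5, 2.12], [-1.47, 1.34], [0.16, 2.42], [-1.27, 4.41], [0.06, 2.06], [-2.6, 2.6]. Speed limits (rad/s): [2.22, 2.22, 2.79, 2.79, 3.14, 3.14, 3.14].

INTERFACE

Orientations are given as a unit quaternion [x, y, z, w].
In Python, from station import r gives the robot as it stands. Calls block until the motion is done:
- r.goto(position, orientation): joint-space move of the TCP to a pose.
- r.servo_line(position, v=150, ori=None): straight line of the TCP; ori=None keeps the orientation; v is the mean speed in mm/s.
- r.move_j(angles): joint-space move.
- r.open_gripper() and r.clamp(): open the fingers fully, or close them until they stop; the grip force is fixed at half the most.
- r.pause(seconds).
- r.ik(position, orientation): joint angles nearest the present ones, or None.
- r.state(): the state.
- r.grab_frame(name): name is "scene" or "top" or "wrist"; returns a dict with "color" (384x512x3 uint8, blue, green, red), "fx", "fy", "cx", "cy" (pixels), "D" ([k1, k2, p1, p2, k3] as OpenCV has them; the pictures are not rectified), "T" (4x4, takes a point from camera to world coordinates); the wrist camera has in their place "tool_from_camera" (4x4, takes a point from camera to tool coordinates, whose origin is the TCP and whose axes are the flange's). Camera axes: x right, y down, z forward; pixel columns grow to the right and rows downward; lengths in mm; the calibration is good to about 2 mm. A picture is of the moment at which its call begins: read the wrist's pose just before it. There is no depth.
A pose or a line that the arm cannot do raises r.IKError and nothing moves.
- r.job_done(): hands the job in; it is judged then, once.
The state is a dict: "clock": time; "joint_pos": joint angles; "qd": joint speeds; "effort": joint torques, N m; "position": TCP position; "tool_rot": TCP orientation; "wrist_force": force on the tool from outside, world axes, zero at the start; "wrist_torque": the same for the moment, N m; "gripper_width": opening from 0.0 (shut) to 1.0 (fully open); "grip_force": force on a finger pad.
Only numpy, scipy, OpenCV 4.12 (cv2) and the standard library are available. Lean on these libraries where they do the work, as an engineer would, in place of code of your own. Each camera call takes 0.05 s, during which the arm holds its last target. There are 200 camera calls.

TASK

First set the empty tray on the open front apron of the blue slotted dock, nose towards the slot, and let go. Then set the pipe housing upright on the tray's yellow riser, its plate lined up flush with the riser's outline, and let go. Last, slide the loaded tray under the dock's lips until it is fully home against the end stop, with the housing still flush on the riser; do not tip the housing or the tray, and leave the yellow tape measure where it is.

Things in the scene. Friction and masses are not known exactly. Their poses are not given: they have to be found in the camera images.
- tray: Loose aluminium tray, 0.35 kg, on the table. Origin: underside, below the riser's centre; z up, +x the nose that enters the dock first (at the start within 0.35 rad of world -y). Deck 5 mm thick, 120 mm wide in y, x from -80 to +70 mm (last 12 mm of the nose 106 mm wide). Held by its tab alone it would tip; carry it by the rib.
- tray_riser (a point): Top centre, z = 27 mm in the tray, of the yellow H-shaped riser, outline 112 mm (tray x) by 66 mm (y). Two cross blocks, 26 mm long in x, at its ends are joined by a rib along x, 22 mm wide in y and 22 mm high above the deck; for 60 mm between the blocks fingers can stand on the deck either side of the rib. The housing will cover the rib.
- tray_tab (a point): Grip point, 45 mm above the tray's underside at tray x = -122 mm, y = 0, of the upright red pull tab at the tray's front: 34 mm long in tray x, 10 mm thick in y, its top 60 mm above the underside. Pinched from above across y, it serves to push the tray in along x; the tray's drag on the runners is under about 10 N.
- dock: Fixed dock: dark base, blue sides, two white runners (top z = 20 mm) on which the tray slides. Origin: on the table; z up, +x the way in (world -y within 0.15 rad). Tray home: its origin over the dock's at z = 20 mm, axes parallel, nose against the end stop (face at x = +70 mm, top z = 38 mm). Base 150 mm wide, x -205 to +84 mm.
- dock_apron (a point): Where the tray's origin goes when set on the open apron: dock x = -130 mm, z = 20 mm (runner top); the nose then ends in front of the lips and the tab hangs out over the apron's front end. The apron spans dock x -205 to -40 mm, 140 mm wide between low sides (top z = 30 mm), narrowing from x = -95 mm to 125 mm at the slot.
- dock_slot (a point): Mouth of the slot, runner height, at dock x = -40 mm. From here to the stop at x = +70 mm the slot is 125 mm wide inside; lips reach inwards to y = -50 and +50 mm, underside z = 29 mm, top z = 35 mm: 9 mm of height for the 5 mm deck. Open above between the lips. A raised lead-in (to z = 40 mm) stands at x = -53 to -38 mm.
- housing: Loose steel pipe housing welded on a small plate, about 0.5 kg, on the table. Origin: centre of the plate's underside; z up, 86 mm high. Plate 67 mm (x) by 112 mm (y), 5 mm thick. Either end may face the dock: its y axis must lie along the tray's x, plate over the riser. At the start its y axis is within 0.4 rad of the world's x line.
- housing_grip (a point): Grip point inside the housing's body, 55 mm above the plate's underside, at housing x = -3.5 mm, y = +18 mm. Grasp from above, fingers closing along the housing's x on the body's sides (at x = -35 and +28 mm, 63 mm apart).
- tape_measure: Yellow tape measure, 41 x 73 x 64 mm, a loose bystander; origin at the centre of its underside.

How it is judged:
By the outcome, as a careful person would: the job done as asked, in the order asked, and still so for the second after the job is handed in, with the robot touching nothing.
It also fails if it takes over 72 s, if anything falls off the work surface, if the arm or the gripper's body presses on something with over 40 N, if the wrist force passes 120 N, or if a joint passes its speed limit or range.

## Working session

There is one attempt and no reset: what is moved stays moved. The work goes in short steps, each a Python script; the robot and the scene stay as the last script left them, time stands still between calls to the robot, and variables do not carry over. Pictures are saved under pics/ and viewed, at most 10 in all, crops included, and the job is handed in when it is done.

```bash
ls; mkdir -p pics; python3 - <<'E'
from station import r
import cv2,json,numpy as np,pickle
s=r.state();print(s['clock'],s['position'],s['tool_rot'])
for n in ("scene","top","wrist"):
    f=r.grab_frame(n);cv2.imwrite(f"pics/{n}0.png",f["color"]);pickle.dump(f,open(f"pics/{n}0.pkl","wb"))
    print(n,f["fx"],f["cx"],f["D"],np.round(f.get("T",f.get("tool_from_camera")),3).tolist())
a=cv2.imread("pics/scene0.png");b=cv2.imread("pics/top0.png")
E
```

```text
pics
0.0 [271.0315082  562.75552547 221.76369181] [ 2.22522329e-01  9.74927345e-01 -6.86623156e-04 -1.15791148e-04]
scene 431.61292014430745 253.82074288656338 [-0.13528281  0.          0.          0.          0.        ] [[-0.899, -0.17, 0.403, -91.69], [-0.437, 0.403, -0.804, 1273.398], [-0.026, -0.899, -0.437, 672.822], [0.0, 0.0, 0.0, 1.0]]
top 456.124590477253 257.28069013091186 [0.04225287 0.         0.         0.         0.        ] [[-0.024, -0.991, 0.133, 271.652], [-1.0, 0.025, 0.006, 102.906], [-0.009, -0.133, -0.991, 1602.159], [0.0, 0.0, 0.0, 1.0]]
wrist 306.75636976126304 256.152660918876 [-0.00201617  0.          0.          0.          0.        ] [[0.001, -0.952, -0.305, 84.158], [1.0, 0.001, 0.0, 1.346], [0.0, -0.305, 0.952, -163.147], [0.0, 0.0, 0.0, 1.0]]
```

View pics/top0.png

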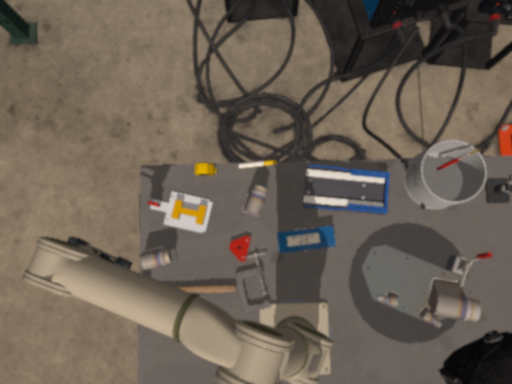

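View pics/scene0.png

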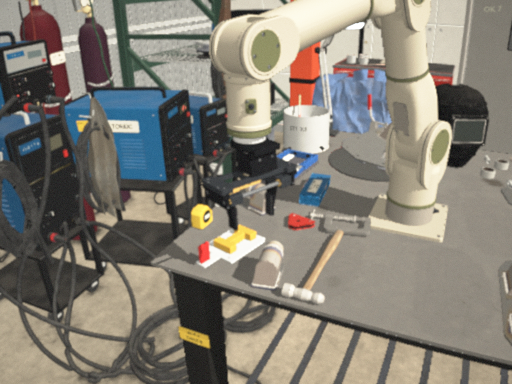

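The top view shows the tray near (187,212) with its tab at (153,205), the dock at (346,190) and the tape at (205,169). There are two housing candidates, at (256,198) and (155,258). The scene view has a pipe on a plate at (270,265). I'll zoom in on the top view to tell them apart.

```bash
python3 - <<'E'
import cv2,numpy as np
b=cv2.imread("pics/top0.png")[150:310,130:395];w=cv2.imread("pics/scene0.png")[180:310,160:360]
b=cv2.resize(b,None,fx=3,fy=3,interpolation=cv2.INTER_CUBIC)
cv2.imwrite("pics/c1.png",b)
w=cv2.resize(w,None,fx=3,fy=3,interpolation=cv2.INTER_CUBIC); cv2.imwrite("pics/c2.png",w)
E
```

```text
(no output)
```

View pics/c1.png

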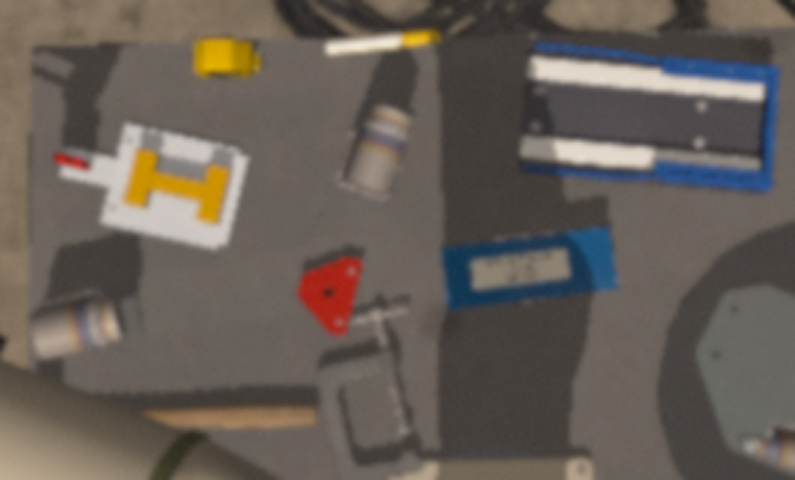

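View pics/c2.png

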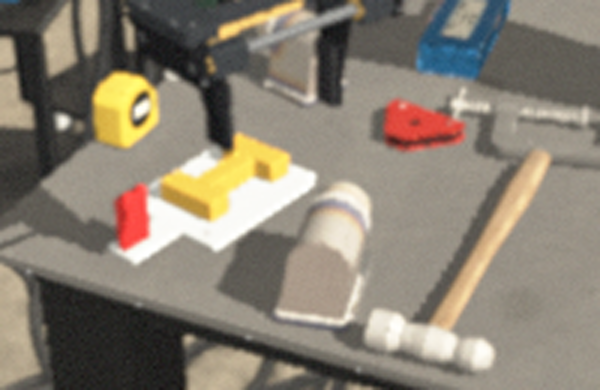

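The housing is the one at crop (375,150), because its long axis lies along world x. The similar piece at crop (75,325) is a bystander. Next I'll take wrist close-ups of the tray, housing and dock.

```bash
cat > h.py <<'E'
from station import r
import cv2,numpy as np
from scipy.spatial.transform import Rotation as Ro
def q(phi):
    t=(phi+np.pi/2)/2; return [np.cos(t),np.sin(t),0,0]
def frame(n):
    s=r.state(); f=r.grab_frame(n)
    if n=="wrist":
        M=np.eye(4);M[:3,:3]=Ro.from_quat(s["tool_rot"]).as_matrix();M[:3,3]=s["position"]
        f["T"]=M@f["tool_from_camera"]
    return f
def cast(f,px,z):
    K=np.array([[f["fx"],0,f["cx"]],[0,f["fy"],f["cy"]],[0,0,1]])
    p=cv2.undistortPoints(np.array(px,float).reshape(-1,1,2),K,np.array(f["D"]))[:,0]
    d=np.c_[p,np.ones(len(p))]@f["T"][:3,:3].T; o=f["T"][:3,3]
    return (o+d*((z-o[2])/d[:,2])[:,None])[:,:2]
def project(f,P):
    C=np.linalg.inv(f["T"]);K=np.array([[f["fx"],0,f["cx"]],[0,f["fy"],f["cy"]],[0,0,1]])
    return cv2.projectPoints(np.array(P,float).reshape(-1,1,3),cv2.Rodrigues(C[:3,:3])[0],C[:3,3],K,np.array(f["D"]))[0][:,0]
def wait(): 
    s=r.state(); print("t=%.1f"%s["clock"],np.round(s["position"],1),"F",np.round(s["wrist_force"],1),"w %.3f g %.1f"%(s["gripper_width"],s["grip_force"]))
E
python3 - <<'E'
from h import *
import pickle
f=pickle.load(open("pics/top0.pkl","rb"))
print(cast(f,[[187,210],[153,205],[256,198],[205,169],[346,190],[305,188]],20).round())
pos={"tray":None}
P=cast(f,[[187,210],[258,198],[346,190]],20)
for n,p,phi in zip(("tray","hous","dock"),P,(0.3,0.3,0.0)):
    p=np.array(p)
    for dz in (270,240,210):
        try: r.goto([p[0]-10,p[1],dz],q(phi));break
        except r.IKError: print(n,dz,"ik")
    g=frame("wrist");pickle.dump(g,open(f"pics/{n}.pkl","wb"));cv2.imwrite(f"pics/{n}.png",g["color"]);wait()
E
python3 -c "
import cv2,numpy as np
a=[cv2.imread(f'pics/{n}.png') for n in('tray','hous','dock')]
o=np.zeros((600,800,3),np.uint8)
for i,x in enumerate(a): o[(i//2)*300:(i//2)*300+300,(i%2)*400:(i%2)*400+400]=cv2.resize(x,(400,300))
cv2.imwrite('pics/m.png',o)"
```

```text
[[ 440.  359.]
 [ 460.  477.]
 [ 476.  117.]
 [ 584.  295.]
 [ 496. -198.]
 [ 507.  -55.]]
t=1.2 [428.4 360.6 269.4] F [-0.6  0.2  0.2] w 1.002 g 0.0
t=2.3 [465.7 112.3 269.9] F [-0.4  0.4  0.3] w 1.000 g 0.0
t=3.5 [ 487.1 -195.7  269.8] F [ 0.3  0.4 -0.6] w 1.000 g 0.0
```

View pics/m.png

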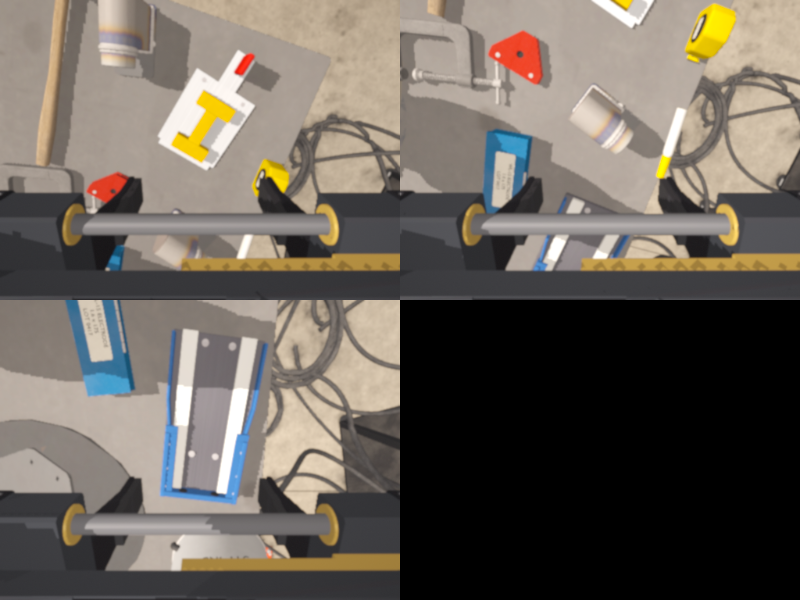

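The wrist views are clear. The mosaic shows the tray at (207,127), the housing at (603,118) and the dock at (215,415). Now I'll compute the tray and dock poses and look at enlarged crops.

```bash
cat >> h.py <<'E'
def comp(m,near=None):
    n,l,s,c=cv2.connectedComponentsWithStats(m.astype(np.uint8))
    i=1+np.argmax(s[1:,4]) ; return l==i
def rectw(f,m,z):
    c=max(cv2.findContours(m.astype(np.uint8),cv2.RETR_EXTERNAL,cv2.CHAIN_APPROX_NONE)[0],key=len)
    return cv2.minAreaRect(cast(f,c[:,0].astype(float),z).astype(np.float32))
def hsv(f): return cv2.cvtColor(f["color"],cv2.COLOR_BGR2HSV)
def tray_pose(f,z=27,lim=230):
    h=hsv(f);y=(h[...,0]>15)&(h[...,0]<32)&(h[...,1]>150)&(h[...,2]>110);y[lim:]=0
    n,l,s,c=cv2.connectedComponentsWithStats(y.astype(np.uint8))
    best=None
    for i in range(1,n):
        if s[i,4]<150: continue
        R=rectw(f,l==i,z); d=abs(max(R[1])-112)+abs(min(R[1])-66)
        if best is None or d<best[0]: best=(d,R,l==i)
    d,R,m=best; print("riser",np.round(R[0],1),np.round(R[1],1))
    P=cv2.boxPoints(R);a,b=P[1]-P[0],P[2]-P[1];v=a if np.hypot(*a)>np.hypot(*b) else b;v=v/np.hypot(*v)
    red=((h[...,0]<8)|(h[...,0]>172))&(h[...,1]>150)&(h[...,2]>80);red[lim:]=0
    n,l,s,c=cv2.connectedComponentsWithStats(red.astype(np.uint8))
    W=cast(f,c[1:],z+20);W=W[s[1:,4]>30];W=W[np.argmin(abs(np.hypot(*(W-R[0]).T)-122))]
    if v@(np.array(R[0])-W)<0: v=-v
    u=np.array(R[0])-W
    print("tab",W.round(1),"dist %.1f"%np.hypot(*u),"yaw tab %.4f rect %.4f"%(np.arctan2(u[1],u[0]),np.arctan2(v[1],v[0])))
    return np.array(R[0]),np.arctan2(v[1],v[0])
E
python3 - <<'E'
from h import *
import pickle
f=pickle.load(open("pics/tray.pkl","rb"));print(tray_pose(f))
f=pickle.load(open("pics/dock.pkl","rb"));h=hsv(f)
b=(h[...,0]>100)&(h[...,0]<125)&(h[...,1]>130)&(h[...,2]>50);b[260:]=0;b[:,:190]=0;b[:,360:]=0
R=rectw(f,comp(b),35);print("dock",R,cv2.boxPoints(R))
im=f["color"][30:265,190:360];im=cv2.resize(im,None,fx=2.5,fy=2.5,interpolation=cv2.INTER_CUBIC)
g=pickle.load(open("pics/hous.pkl","rb"))["color"][95:205,205:310]
g=cv2.resize(g,None,fx=3.5,fy=3.5,interpolation=cv2.INTER_CUBIC)
o=np.zeros((590,800,3),np.uint8);o[:im.shape[0],:im.shape[1]]=im;o[:g.shape[0],430:430+g.shape[1]]=g[:, :370]
cv2.imwrite("pics/m2.png",o)
E
```

```text
riser [435.6 354.8] [109.9  64.2]
tab [464.7 472.9] dist 121.6 yaw tab -1.8131 rect -1.8195
(array([435.56787109, 354.84280396]), np.float32(-1.8194959))
dock ((501.2317810058594, -198.650146484375), (277.8315734863281, 145.4495086669922), 83.12761688232422) [[ 412.4071   -327.86572 ]
 [ 556.8116   -345.26996 ]
 [ 590.05646   -69.43457 ]
 [ 445.65198   -52.030334]]
```

View pics/m2.png

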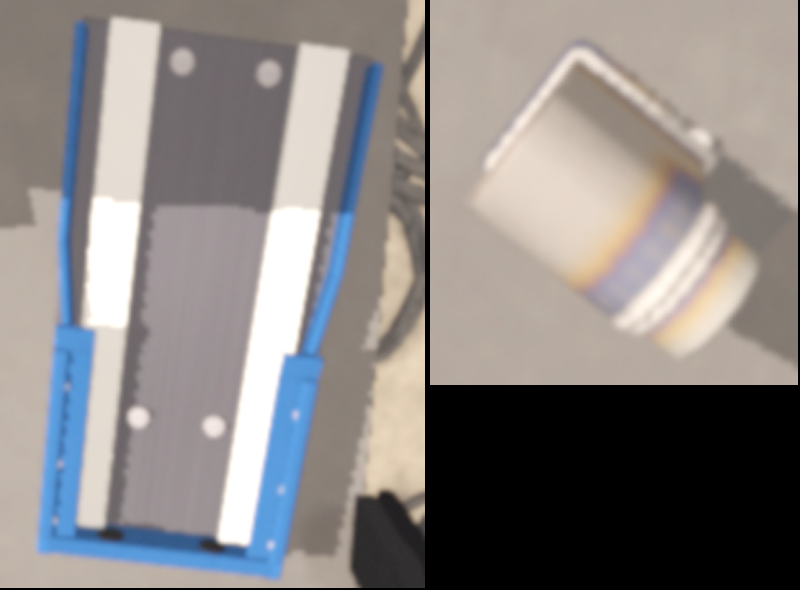

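In the crop, the dock's lip edges run (93,330)→(77,530) and (285,355)→(247,558), and the stop's outer corners are at (40,551) and (280,577). The housing's plate corners are near (483,168), (580,42) and (712,165). Next I'll cast these points and view the housing from overhead and from both sides.

```bash
python3 - <<'E'
from h import *
import pickle
f=pickle.load(open("pics/dock.pkl","rb"))
def c(px,z): 
    px=np.array(px,float); return cast(f,(px+.5)/2.5-.5+[190,30],z)
for n,px,z in(("stop out",[[40,551],[280,577]],38),("lipL",[[93,330],[77,530]],35),("lipR",[[285,355],[247,556]],35),
  ("sideOutF",[[75,22],[382,65]],30),("sideInF",[[86,22],[371,65]],30),("runF",[[110,18],[349,49]],20),("runInF",[[160,23],[298,43]],20),("runInEnd",[[107,528],[219,544]],20)):
    P=c(px,z);v=P[1]-P[0];print(n,P.round(1).tolist(),"len %.1f ang %.4f"%(np.hypot(*v),np.arctan2(v[1],v[0])))
g=pickle.load(open("pics/hous.pkl","rb"))
px=np.array([[483,168],[580,42],[712,165]],float);px[:,0]-=430
P=cast(g,(px+.5)/3.5-.5+[205,95],3);print("plate",P.round(1),np.hypot(*np.diff(P,axis=0).T),np.arctan2(*(P[2]-P[1])[::-1]))
o=np.zeros((600,800,3),np.uint8)
for i,(dx,dy) in enumerate([(0,0),(0,70),(0,-70),(70,0)]):
    try: r.goto([476+dx,117-84+dy,200],q(0.))
    except r.IKError: print("ik",i);continue
    w=frame("wrist");pickle.dump(w,open(f"pics/h{i}.pkl","wb"))
    u=project(w,[[476,117,30]])[0].round().astype(int);x0,y0=max(0,u[0]-66),max(0,u[1]-50);print(i,u,x0,y0)
    im=cv2.resize(w["color"][y0:y0+100,x0:x0+133],(400,300),interpolation=cv2.INTER_CUBIC)
    o[i//2*300:i//2*300+300,i%2*400:i%2*400+400]=im
cv2.imwrite("pics/m3.png",o);wait()
E
```

```text
stop out [[415.7, -328.2], [555.1, -344.6]] len 140.3 ang -0.1175
lipL [[449.3, -198.6], [437.1, -316.2]] len 118.2 ang -1.6739
lipR [[551.6, -211.9], [535.7, -332.6]] len 121.8 ang -1.7022
sideOutF [[444.0, -50.0], [592.0, -68.3]] len 149.2 ang -0.1228
sideInF [[449.2, -50.0], [586.7, -68.3]] len 138.7 ang -0.1325
runF [[460.0, -46.7], [577.6, -60.0]] len 118.4 ang -0.1131
runInF [[484.4, -48.8], [552.3, -57.4]] len 68.5 ang -0.1267
runInEnd [[453.2, -322.5], [520.3, -332.9]] len 67.9 ang -0.1537
plate [[413.2 113.6]
 [436.1 171.9]
 [500.4 142.2]] [62.65862352 70.84075391] -0.43333841261654865
0 [255  92] 189 42
1 [255 159] 189 109
2 [255  16] 189 0
3 [188  94] 122 44
t=6.1 [545.8  33.2 199.6] F [-0.7 -0.1 -0.6] w 1.001 g 0.0
```

View pics/m3.png

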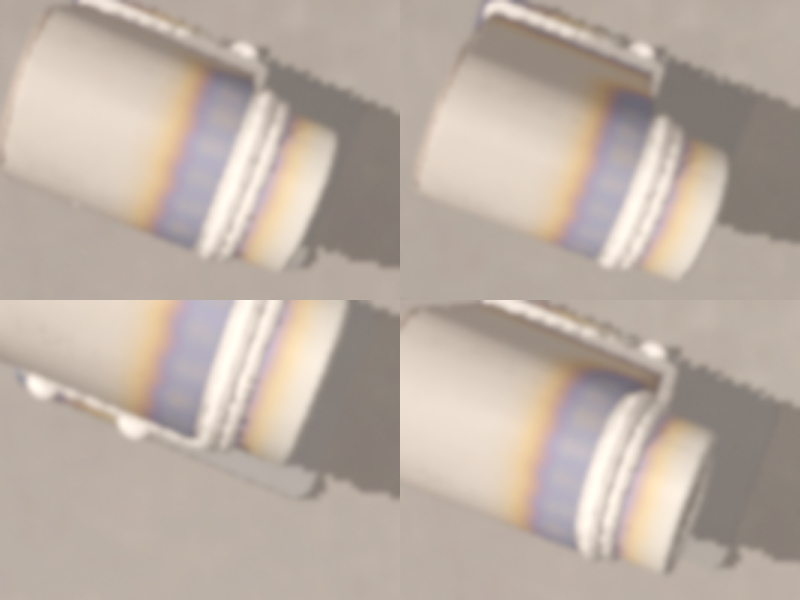

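The white-edged footprint in the housing views is only about 63 × 72 mm. A grey patch with a corner continues its edge line, at (320,490) in view 3 and (735,560) in view 4. It may be the rest of the plate in shadow, so I'll take one contrast-stretched comparison that includes a view from the pipe-end side.

```bash
python3 - <<'E'
from h import *
import pickle
h2=pickle.load(open("pics/h2.pkl","rb"));h3=pickle.load(open("pics/h3.pkl","rb"))
print(cast(h2,[[320/3+189,490/3]],0),cast(h3,[[335/3+122,260/3+44]],0))
def tile(f,P,k=125):
    u=project(f,[P])[0].round().astype(int);x0=min(max(0,u[0]-k//2),512-k);y0=max(0,u[1]-k*3//8);print(x0,y0)
    im=f["color"][y0:y0+k*3//4,x0:x0+k].astype(float)
    im=255*np.clip((im-40)/180,0,1)**0.7
    return cv2.resize(im.astype(np.uint8),(400,300),interpolation=cv2.INTER_CUBIC)
T=[tile(h2,[486,112,20],140)]
for i,(dx,dy) in enumerate([(140,-60),(-60,-60)]):
    try:r.goto([476+dx,117-84+dy,200],q(0.))
    except r.IKError:print("ik");continue
    w=frame("wrist");pickle.dump(w,open(f"pics/h{4+i}.pkl","wb"));T.append(tile(w,[486,112,20],140))
t=pickle.load(open("pics/tray.pkl","rb"))
im=t["color"][0:105,95:235].astype(float);im=255*np.clip((im-40)/180,0,1)**0.7
T.append(cv2.resize(im.astype(np.uint8),(400,300),interpolation=cv2.INTER_CUBIC))
cv2.imwrite("pics/m4.png",np.vstack([np.hstack(T[:2]),np.hstack(T[2:4])]));wait()
E
```

```text
[[524.81903404 -35.60331125]] [[520.4267842   76.14902802]]
195 0
57 0
253 0
t=7.5 [417.2 -26.6 200.7] F [-0.  -0.9  0.6] w 0.999 g 0.0
```

View pics/m4.png

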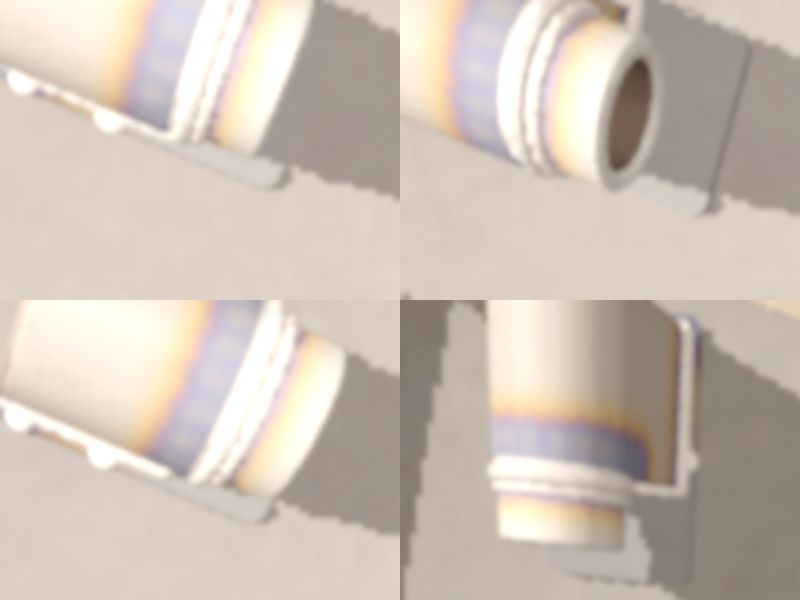

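The fourth check settles it. The plate is a grey rounded rectangle extending past the pipe mouth, with corners near (749,43) and (710,213) in the top-right tile. Since the grip point is at y = +18, the mouth faces housing −y, which is roughly world +x.

```bash
python3 - <<'E'
from h import *
import pickle
L=lambda n:pickle.load(open(f"pics/{n}.pkl","rb"))
s=400/140
def c(n,x0,px,off,z): 
    px=np.array(px,float)-off; return cast(L(n),(px+.5)/s-.5+[x0,0],z).round(1)
P=c("h4",57,[[749,42],[710,214],[743,60],[710,190]],[400,0],5);print("h4",P.tolist(),np.hypot(*(P[1]-P[0])));v=P[3]-P[2];print("edge ang",np.arctan2(v[1],v[0]))
Q=c("h2",195,[[284,190],[190,150],[268,187]],0,2);print("h2",Q.tolist())
Q=c("h5",253,[[273,526],[180,490],[255,522]],[0,300],2);print("h5",Q.tolist())
# h1 view from +y side: block corners at tile2 of m3
for px in ([485-400,5],[660-400,70],[492-400,8]): print("h1",cast(L("h1"),[[ (px[0]+.5)/3-.5+189,(px[1]+.5)/3-.5+109]],5).round(1))
# red/white edge of AB from hous
E
```

```text
h4 [[536.8, 133.1], [517.3, 74.6], [534.2, 127.3], [518.1, 83.2]] 61.6644143732834
edge ang -1.920841215040043
h2 [[518.8, 73.7], [482.7, 87.8], [512.6, 74.7]]
h5 [[520.4, 73.4], [483.4, 86.3], [513.2, 74.8]]
h1 [[433.1 168.1]]
h1 [[499.6 143.9]]
h1 [[435.7 167. ]]
```

The estimates:

| Item | Position (x, y) | Yaw or other |
|---|---|---|
| Tray | (435.6, 354.8) | yaw −1.817 |
| Dock origin | (494.8, −256.0) | yaw −1.687 |
| Apron point | (509.9, −126.9) | as dock |
| Housing grip | (456.2, 127.6) | mouth direction −0.362 |

Next I'll pick up the tray and set it on the apron.

```bash
cat >> h.py <<'E'
YD=-1.687; DX=np.array([np.cos(YD),np.sin(YD)]); DY=np.array([-DX[1],DX[0]]); D0=np.array([494.8,-256.0])
def dock(x,y=0): return D0+x*DX+y*DY
E
python3 - <<'E'
from h import *
t=[435.6,354.8]; ph=-1.817+np.pi/2
r.goto([*t,120],q(ph)); r.servo_line([*t,8]); wait()
r.clamp(); wait()
r.servo_line([*t,150]); wait()
a=dock(-131); r.goto([*a,120],q(YD+np.pi/2)); r.servo_line([*a,45]); r.servo_line([*a,29],v=40); wait()
r.open_gripper(); wait()
r.servo_line([*a,200]); b=a+DX*0
r.goto([a[0],a[1]-70,230],q(0.)); f=frame("wrist"); 
import pickle; pickle.dump(f,open("pics/ap.pkl","wb"))
c,y=tray_pose(f,47); print("tray in dock",DX@(c-D0),DY@(c-D0),y-YD); wait()
print(project(f,[[*dock(-131),47]]))
E
```

```text
t=9.8 [436.2 355.1   8.9] F [ 0.7 -0.6  0.3] w 0.995 g 0.0
t=10.9 [435.6 354.8   8. ] F [ 0.5 -0.6  0.3] w 0.250 g 30.0
t=12.0 [435.1 354.3 148.9] F [ 0.  -0.7 -3.4] w 0.249 g 30.0
t=15.0 [ 509.9 -126.    28.9] F [ 0.8  1.3 -2.4] w 0.249 g 30.0
t=16.2 [ 510.  -125.9   29. ] F [ 0.1 -0.6 -0.1] w 1.003 g 0.0
riser [ 510.8 -126.6] [109.3  63.6]Traceback (most recent call last):
  File "<stdin>", line 11, in <module>
  File "h.py", line 41, in tray_pose
    W=cast(f,c[1:],z+20);W=W[s[1:,4]>30];W=W[np.argmin(abs(np.hypot(*(W-R[0]).T)-122))]
                                             ~~~~~~~~~^^^^^^^^^^^^^^^^^^^^^^^^^^^^^^^^
    return _wrapfunc(a, 'argmin', axis=axis, out=out, **kwds)
    return bound(*args, **kwds)
ValueError: attempt to get argmin of an empty sequence
```

```bash
python3 - <<'E'
from h import *
import pickle
a=dock(-131)
r.goto([a[0],a[1]-25,270],q(0.)); f=frame("wrist"); pickle.dump(f,open("pics/ap.pkl","wb"))
c,y=tray_pose(f,47); print("tray in dock",DX@(c-D0),DY@(c-D0),y-YD); wait()
im=f["color"][0:230,180:350];cv2.imwrite("pics/ap.png",cv2.resize(im,None,fx=2.5,fy=2.5,interpolation=cv2.INTER_CUBIC))
E
```

```text
riser [ 510.9 -126.3] [109.   63.1]
tab [524.9  -4.5] dist 122.6 yaw tab -1.6853 rect -1.6826
tray in dock -130.66628341548662 0.9886158914318979 0.0043857098
t=18.4 [ 509.9 -149.7  269.3] F [-0.2  0.5 -0.4] w 1.000 g 0.0
```

View pics/ap.png

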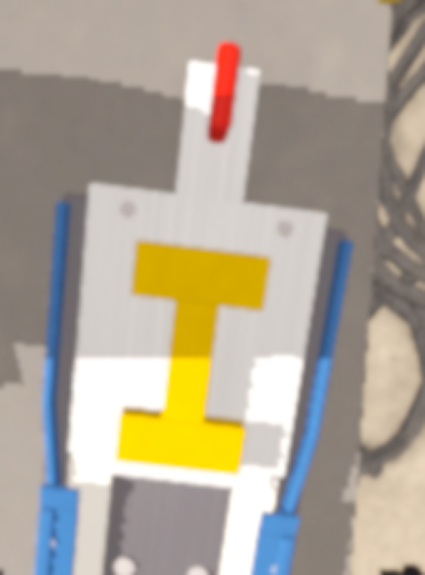

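The picture shows the tray square on the apron with its nose short of the lips at (60,490) and (275,515), and both yellow blocks parallel to the sides. Next is the housing.

```bash
python3 - <<'E'
from h import *
import pickle
g=[456.2,127.6]; ph=-0.362+np.pi/2
r.goto([*g,150],q(ph)); wait(); r.servo_line([*g,36],v=120); wait()
r.clamp(); wait()
r.servo_line([*g,180]); wait()
a=dock(-130.8-18,-3.5); r.goto([*a,180],q(YD+np.pi/2)); wait(); r.servo_line([*a,92],v=120);r.servo_line([*a,83.5],v=25); wait()
r.open_gripper(); wait()
r.servo_line([*a,230]);
for i,(dx,dy) in enumerate([(0,-25),(60,-60),(-60,-60),(0,-110)]):
    b=dock(-131); r.goto([b[0]+dx,b[1]+dy,250],q(0.)); f=frame("wrist");pickle.dump(f,open(f"pics/p{i}.pkl","wb"))
wait()
T=[]
for i in range(4):
    f=pickle.load(open(f"pics/p{i}.pkl","rb"))
    u=project(f,[[*dock(-125),60]])[0].round().astype(int);x0,y0=max(0,u[0]-60),max(0,u[1]-45);print(i,x0,y0)
    im=f["color"][y0:y0+90,x0:x0+120];T.append(cv2.resize(im,(400,300),interpolation=cv2.INTER_CUBIC))
cv2.imwrite("pics/pm.png",np.vstack([np.hstack(T[:2]),np.hstack(T[2:])]))
E
```

```text
t=19.6 [457.  126.2 150.3] F [-0.3 -0.7  0.6] w 1.002 g 0.0
t=20.7 [456.7 127.7  36.6] F [-0.3  0.2  0.6] w 0.997 g 0.0
t=21.3 [456.  127.1  36. ] F [-2.9 -3.7  3.9] w 0.647 g 29.4
t=22.4 [455.6 127.4 179.1] F [ 0.1 -0.2 -5. ] w 0.644 g 28.8
t=23.4 [ 508.4 -106.9  179.5] F [ 0.6  0.9 -4.5] w 0.644 g 28.8
t=24.7 [ 508.5 -107.8   83.5] F [ 0.2  0.9 -4.7] w 0.643 g 28.8
t=25.6 [ 508.6 -107.8   83.5] F [-0.   0.2 -0.3] w 0.998 g 0.0
t=29.2 [ 509.7 -235.9  250.1] F [ 0.2 -0.7  0.8] w 0.996 g 0.0
0 195 105
1 142 76
2 247 77
3 195 28
```

View pics/pm.png

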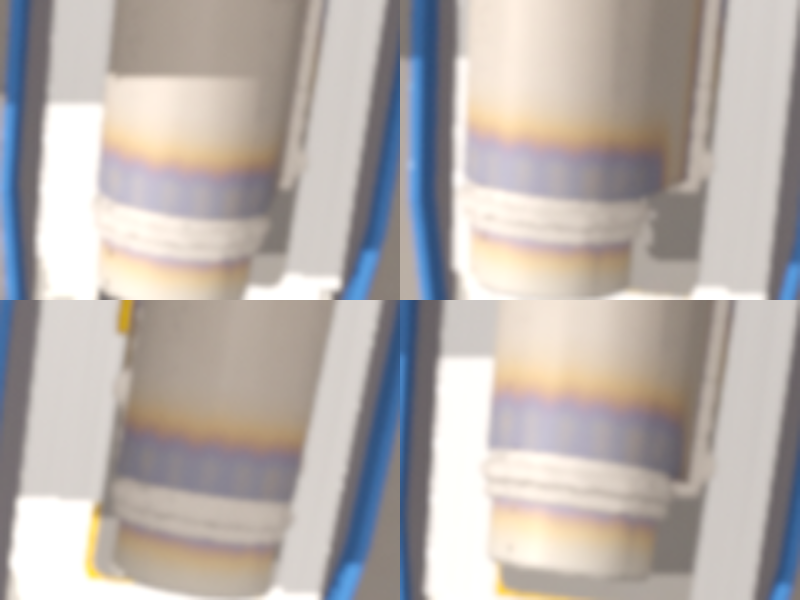

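The housing sits upright and square on the riser. In tile 4 a thin yellow strip at (500–590, 590) shows past its mouth-end edge, so it's a few mm too far towards the tab. I'll measure the strip numerically.

```bash
python3 - <<'E'
from h import *
import pickle
b=dock(-131); fs=[pickle.load(open("pics/p3.pkl","rb"))]
r.goto([b[0]-5,b[1]-160,190],q(0.)); fs.append(frame("wrist")); 
r.goto([b[0]-5,b[1]-60,170],q(np.pi+0.)) if r.ik([b[0]-5,b[1]-60,170],q(np.pi)) is not None else print("noik")
wait()
pickle.dump(fs[1],open("pics/p4.pkl","wb"))
for f in fs:
    xs=np.arange(-90,-64,1.0)
    prof=[]
    for yy in np.arange(-26,16,6.):
        P=project(f,[[*dock(x,yy),47] for x in xs]).astype(np.float32)
        v=cv2.remap(f["color"],P[None,:,0],P[None,:,1],cv2.INTER_LINEAR)[0].astype(int)
        prof.append(v[:,2]-v[:,0])
    for x,c in zip(xs,np.array(prof).T): print(int(x),c)
    print()
E
```

```text
t=32.5 [ 505.  -185.9  170.1] F [-0.2  0.1  0.4] w 1.001 g 0.0
-90 [26 16 28 28 29 27 24]
-89 [24 15 27 27 26 25 23]
-88 [25 18 24 25 25 23 22]
-87 [23 22 23 24 23 22 20]
-86 [21 23 21 23 22 20 18]
-85 [20 21 20 21 19 19 17]
-84 [18 19 18 19 18 18 17]
-83 [17 16 17 16 17 16 17]
-82 [16 16 16 16 16 16 17]
-81 [16 16 16 16 15 16 17]
-80 [16 16 17 16 15 17 17]
-79 [21 19 18 18 18 18 19]
-78 [44 32 28 31 25 25 28]
-77 [84 63 59 60 49 49 49]
-76 [104  96  82  83  81  70  76]
-75 [85 82 70 73 71 66 68]
-74 [41 43 42 37 43 39 37]
-73 [14 16 18 13 19 16 14]
-72 [3 5 5 4 6 4 4]
-71 [1 1 2 1 1 1 1]
-70 [0 0 0 0 0 0 0]
-69 [0 0 0 0 0 0 0]
-68 [0 0 1 0 0 0 0]
-67 [1 1 1 1 1 0 0]
-66 [2 3 3 3 2 2 2]
-65 [5 7 6 6 6 4 6]

-90 [16 16 16 15 16 16 16]
-89 [15 16 16 16 16 15 16]
-88 [16 16 15 16 16 15 16]
-87 [16 16 16 16 16 15 16]
-86 [16 15 16 16 16 16 16]
-85 [16 15 16 16 16 17 17]
-84 [16 16 15 15 15 17 16]
-83 [17 16 15 16 15 17 17]
-82 [16 16 15 16 15 16 16]
-81 [17 16 16 15 15 16 17]
-80 [16 16 15 16 16 17 17]
-79 [19 17 15 16 15 17 17]
-78 [38 29 26 20 21 19 20]
-77 [104  79  73  53  62  42  51]
-76 [196 170 160 128 140 109 126]
-75 [213 225 230 169 185 158 180]
-74 [101 121 115  84 114  99 105]
-73 [32 41 35 23 37 33 35]
-72 [10 16 12  9 14 13 15]
-71 [1 7 3 1 6 4 6]
-70 [0 2 0 0 0 1 1]
-69 [1 1 1 1 0 0 0]
-68 [1 1 1 0 1 0 0]
-67 [0 0 0 0 0 0 0]
-66 [0 0 0 0 0 0 0]
-65 [0 0 0 0 0 0 0]
```

```bash
python3 - <<'E'
from h import *
import pickle
for n,ys in (("p2",np.arange(-42,-26,1.)),("p1",np.arange(26,42,1.)),("p3",np.arange(-42,-26,1.)),("p3",np.arange(26,42,1.))):
    f=pickle.load(open(f"pics/{n}.pkl","rb"));C=f["T"][:3,3];print(n,"cam dock y %.0f x %.0f z %.0f"%(DY@(C[:2]-D0),DX@(C[:2]-D0),C[2]))
    V=[]
    for x in (-96,-90,-84,-79):
        P=project(f,[[*dock(x,y),47] for y in ys]).astype(np.float32)
        v=cv2.remap(f["color"],P[None,:,0],P[None,:,1],cv2.INTER_LINEAR)[0].astype(int);V.append(np.c_[v[:,2]-v[:,0],v[:,1]])
    for i,y in enumerate(ys): print(int(y),[tuple(map(int,v[i])) for v in V])
E
```

```text
p2 cam dock y -62 x -150 z 414
-42 [(0, 255), (0, 255), (0, 255), (0, 255)]
-41 [(0, 255), (0, 255), (0, 255), (0, 255)]
-40 [(0, 255), (0, 255), (0, 255), (0, 255)]
-39 [(0, 255), (0, 255), (0, 255), (0, 255)]
-38 [(0, 255), (0, 255), (0, 255), (0, 255)]
-37 [(0, 255), (0, 255), (0, 255), (0, 255)]
-36 [(0, 255), (0, 255), (0, 255), (0, 255)]
-35 [(5, 255), (9, 255), (7, 255), (5, 255)]
-34 [(25, 252), (35, 250), (30, 249), (22, 253)]
-33 [(74, 236), (77, 238), (74, 238), (61, 245)]
-32 [(123, 222), (131, 225), (110, 226), (118, 235)]
-31 [(123, 208), (117, 214), (115, 215), (138, 226)]
-30 [(85, 195), (77, 199), (69, 199), (119, 214)]
-29 [(42, 181), (40, 186), (34, 184), (79, 201)]
-28 [(21, 172), (21, 178), (21, 178), (46, 188)]
-27 [(17, 171), (17, 175), (18, 176), (29, 181)]
p1 cam dock y 58 x -164 z 412
26 [(12, 119), (14, 124), (17, 168), (17, 167)]
27 [(12, 119), (13, 124), (16, 168), (18, 168)]
28 [(13, 120), (13, 125), (17, 169), (18, 168)]
29 [(12, 119), (13, 125), (17, 168), (17, 168)]
30 [(12, 119), (13, 127), (17, 168), (18, 168)]
31 [(13, 120), (13, 128), (16, 168), (
[... 1370 characters left out ...]
 124), (16, 165), (18, 165)]
28 [(12, 118), (14, 125), (15, 165), (18, 165)]
29 [(12, 118), (14, 126), (16, 165), (18, 165)]
30 [(12, 117), (14, 127), (17, 165), (18, 165)]
31 [(12, 117), (13, 128), (17, 165), (19, 165)]
32 [(12, 117), (13, 129), (16, 165), (19, 165)]
33 [(12, 116), (14, 131), (16, 165), (18, 166)]
34 [(12, 122), (14, 136), (15, 167), (16, 171)]
35 [(11, 139), (13, 149), (15, 173), (14, 180)]
36 [(10, 163), (11, 169), (12, 184), (12, 189)]
37 [(10, 184), (11, 187), (11, 194), (10, 197)]
38 [(10, 197), (10, 197), (10, 200), (10, 201)]
39 [(10, 201), (10, 201), (11, 202), (10, 203)]
40 [(10, 202), (10, 202), (11, 202), (11, 203)]
41 [(10, 201), (10, 202), (10, 201), (10, 202)]
```

The plate is about 1.4 mm short of the nose end, 1.3 mm towards +y, and rotated about −0.01 rad. I'll regrasp it, lift it slightly, correct the offsets and check.

```bash
python3 - <<'E'
from h import *
import pickle
a=dock(-130.8-18,-3.5); ph=YD+np.pi/2
r.goto([*a,230],q(ph)); r.servo_line([*a,83.5]); r.pause(.2); r.clamp(); wait()
r.servo_line([*a,87],v=30)
c=a+1.4*DX-1.4*DY
r.servo_line([*c,87],v=20,ori=q(ph+.01)); r.pause(.2); wait()
r.servo_line([*c,83.5],v=20); r.pause(.2); wait(); r.open_gripper(); wait()
r.servo_line([*c,240],v=200)
b=dock(-131); r.goto([b[0],b[1]-110,250],q(0.)); f=frame("wrist"); pickle.dump(f,open("pics/p5.pkl","wb"));wait()
def samp(P):
    P=project(f,P).astype(np.float32); v=cv2.remap(f["color"],P[None,:,0],P[None,:,1],cv2.INTER_LINEAR)[0].astype(int);return v[:,2]-v[:,0],v[:,1]
for yy in (-26,-14,-2,10): print("nose",yy,samp([[*dock(x,yy),47] for x in range(-80,-70)])[0])
for x in (-88,-84,-79):
    print("L",x,samp([[*dock(x,y),47] for y in range(-37,-27)])[0]); print("R",x,[k.tolist() for k in samp([[*dock(x,y),47] for y in range(31,40)])])
E
```

```text
t=36.7 [ 508.5 -107.8   83.5] F [-1.3  0.6  1.8] w 0.640 g 29.3
t=37.4 [ 507. -109.   87.] F [-0.1 -0.3 -4.3] w 0.640 g 28.8
t=38.0 [ 507.2 -109.    83.6] F [-0.1 -0.2 -2.3] w 0.643 g 29.1
t=38.8 [ 507.  -109.    83.5] F [-0.3 -0.3  0.3] w 1.000 g 0.0
t=40.3 [ 509.8 -235.1  248.9] F [-0.3  0.9  0.2] w 1.002 g 0.0
nose -26 [16 16 17 21 30 30 23 13  5  1]
nose -14 [16 16 17 19 25 28 21 11  4  1]
nose -2 [16 16 16 18 20 19 14  8  3  0]
nose 10 [16 16 17 19 22 20 17 12  4  1]
L -88 [11 18 23 25 26 26 26 26 26 26]
R -88 [[14, 14, 14, 13, 12, 12, 10, 9, 10], [131, 133, 135, 142, 156, 176, 190, 199, 201]]
L -84 [ 3  7 11 15 19 24 26 23 22 21]
R -84 [[16, 17, 16, 15, 14, 13, 11, 10, 10], [165, 165, 166, 168, 176, 186, 196, 201, 202]]
L -79 [ 0  1  2  8 24 49 66 55 27 17]
R -79 [[18, 18, 18, 17, 14, 13, 11, 10, 11], [164, 165, 166, 171, 180, 190, 198, 202, 204]]
```

The yellow strip is nearly gone, so the housing is flush to within about 1 mm. Next I'll pinch the tab and slide the tray in.

```bash
python3 - <<'E'
from h import *
ph=YD+np.pi/2; P=lambda x:[*dock(x-122),46.]
r.goto([*dock(-253),130],q(ph)); r.servo_line(P(-130.8)); wait(); r.clamp(); wait()
def F(): return -(DX@np.array(r.state()["wrist_force"])[:2]), DY@np.array(r.state()["wrist_force"])[:2]
ok=True
for x in (-100,-75,-60,-50,-40,-25,-10):
    r.servo_line(P(x),v=40); f=F(); print(x,np.round(f,1))
    if abs(f[0])>20 or abs(f[1])>25: ok=False; break
x=-10
while ok and x<6:
    x+=1; r.servo_line(P(x),v=25); f=F(); print(x,np.round(f,1))
    if f[0]>16: break
wait()
E
```

```text
t=42.1 [524.8  -5.5  46.8] F [-0.1 -0.3  0.1] w 1.005 g 0.0
t=43.3 [524.1  -4.9  46. ] F [ 0.3 -0.2 -0.8] w 0.110 g 30.0
-100 [-2.8 -0.9]
-75 [-2.7  0.5]
-60 [-2.6  0. ]
-50 [-1.5 -0.2]
-40 [-1.9  0.4]
-25 [-2.1 -0.7]
-10 [-1.5  0.4]
-9 [1.6 0.6]
-8 [4.3 0.1]
-7 [4.1 0.2]
-6 [3.9 0.2]
-5 [2.5 0.6]
-4 [3.5 0.1]
-3 [3.3 0.2]
-2 [3.7 0.6]
-1 [2.3 0.4]
0 [3.5 1. ]
1 [7.6 0.1]
2 [9.9 1.8]
3 [14.   1.8]
4 [16.6  1.9]
t=50.9 [ 509.7 -135.2   46.1] F [ 3.8 16.2  0.4] w 0.111 g 30.0
```

The drag was about 3 N, then the force rose to 16 N with the arm stalled at dock x ≈ 0.4, so the nose is against the stop. I'll relax, release and verify.

```bash
python3 - <<'E'
from h import *
import pickle
P=lambda x,z=46.:[*dock(x-122),z]
r.servo_line(P(1.2),v=25); wait(); r.open_gripper(); r.servo_line(P(1.2,250),v=200)
b=dock(0); r.goto([b[0],b[1]-85,250],q(0.)); f=frame("wrist"); pickle.dump(f,open("pics/e.pkl","wb")); wait()
def samp(P):
    P=project(f,P).astype(np.float32); v=cv2.remap(f["color"],P[None,:,0],P[None,:,1],cv2.INTER_LINEAR)[0].astype(int);return v
for yy in (-20,0,15):
    v=samp([[*dock(x,yy),47] for x in range(50,64)]);print("riser nose",yy,(v[:,2]-v[:,0]).tolist())
    v=samp([[*dock(x,yy),25] for x in range(56,90,2)]);print("nose/stop",yy,v.tolist())
for x in (-45,42,50):
    v=samp([[*dock(x,y),47] for y in range(-37,-27)]); print("L",x,(v[:,2]-v[:,0]).tolist())
r.goto([b[0],b[1]+45,270],q(0.)); f=frame("wrist"); h=hsv(f)
red=(((h[...,0]<8)|(h[...,0]>172))&(h[...,1]>150)&(h[...,2]>80)).astype(np.uint8)
n,l,s,c=cv2.connectedComponentsWithStats(red)
for i in range(1,n):
    if s[i,4]>30: w=cast(f,[c[i]],67)[0];print("red",DX@(w-D0),DY@(w-D0),s[i,4])
wait()
E
```

```text
t=51.1 [ 509.2 -134.9   46. ] F [0.6 7.2 0.1] w 0.114 g 30.0
t=54.6 [ 495.5 -339.4  249.4] F [ 0.1  0.2 -0.2] w 0.998 g 0.0
riser nose -20 [19, 18, 22, 23, 21, 18, 14, 13, 9, 4, 1, 0, 2, 5]
nose/stop -20 [[226, 239, 249], [196, 207, 216], [217, 223, 231], [248, 253, 255], [255, 255, 255], [253, 255, 255], [246, 250, 254], [211, 211, 215], [164, 137, 126], [186, 128, 75], [208, 145, 79], [213, 149, 82], [213, 149, 84], [207, 146, 90], [186, 149, 130], [166, 164, 172], [162, 172, 184]]
riser nose 0 [28, 26, 25, 23, 21, 19, 15, 12, 8, 4, 1, 0, 1, 2]
nose/stop 0 [[193, 205, 216], [182, 191, 201], [213, 219, 226], [248, 253, 255], [255, 255, 255], [254, 255, 255], [251, 254, 255], [231, 232, 236], [183, 163, 156], [187, 130, 81], [209, 146, 83], [213, 149, 85], [213, 149, 85], [208, 148, 92], [187, 150, 132], [165, 163, 170], [160, 170, 182]]
riser nose 15 [22, 21, 19, 18, 16, 16, 13, 12, 10, 3, 1, 0, 0, 1]
nose/stop 15 [[140, 149, 158], [159, 166, 175], [213, 219, 226], [247, 251, 254], [255, 255, 255], [255, 255, 255], [252, 255, 255], [228, 231, 235], [176, 157, 150], [183, 126, 78], [208, 145, 81], [215, 150, 85], [215, 150, 85], [211, 149, 89], [193, 152, 127], [166, 163, 167], [158, 167, 178]]
L -45 [27, 28, 28, 28, 28, 28, 29, 29, 29, 29]
L 42 [14, 21, 32, 41, 47, 50, 53, 52, 51, 50]
L 50 [12, 14, 17, 21, 23, 25, 26, 27, 26, 27]
red -122.23260581813666 1.0111824513758259 213
t=55.2 [ 495.  -210.4  270.2] F [-0.4 -1.7 -0.4] w 0.996 g 0.0
```

```bash
python3 -c "
from station import r
print(r.job_done())"
```

```text
the job is handed in; nothing more can be done
None
```

The job is handed in at about 55 s of the 72 s allowed: the tray is home against the stop (tab at dock x −122, no gap at the nose), the housing is upright and flush on the riser to about 1 mm, and the arm kept clear of the tape measure throughout.

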